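# Press a label holder home in the lipped rail of a sample riser

## Robot

A 6-joint arm with a two-finger parallel gripper is mounted at the origin on a cart in front of the work surface, level with it; the furniture and walls round the work are solid. World frame = base frame: x ahead of the robot, y to its left, z up, the work surface at z = 0. Lengths are in m, angles in rad, forces in N, time in s.
With the tool pointing down it reaches from about 0.375 to 0.9 m from the base axis. Payload 3.1 kg.
Tool frame: the origin (TCP) lies at the very end of the fingers, on their centre line; the grasp point (between the pads) lies 19 mm behind it; z points along the fingers, y is the line along which they close (so a half turn about z gives the same grasp; the last joint's range is limited). The gripper opens to 85 mm and grips with 20 to 120 N. Pads are 22 mm wide; open, the fingers measure 114 mm over their backs; the gripper's body (76 mm by 85 mm) begins 54 mm behind the grasp point. The pads swing forward as they close: fully open they stand 13 mm farther back than shut.
Start: joints at [-1.389, 0.527, 1.433, -0, 1.181, -0.178], TCP at [0.221, -0.585, 0.231] pointing down, gripper open.
Joint ranges: [-3.08, 3.08], [-0.75, 2.2], [0.22, 2.44], [-1.43, 4.57], [0, 2.65], [-2.85, 2.85]. Speed limits (rad/s): [2.79, 2.79, 3.14, 3.14, 3.14, 3.14].

## Interface

Orientations are given as a unit quaternion [x, y, z, w].
In Python, from station import manip gives the robot as it stands.
- The arm moves only by the shell command python3 -m handwheel 'ROWS' [FORCE]. ROWS is JSON, a list of rows, each a list of 7 numbers: the shift along the world's x, y, z in mm, then the turn, a rotation vector about the world's x, y, z in degrees, then the opening, from 0 (shut) to 1 (fully open). A call has exactly 10 rows; each row shifts and turns the commanded pose from where the row before left it; what a row does not reach is not made up. A row lasts 1/8 s, in which the tool goes at most 62.5 mm and 10.7 degrees, less where a joint would pass 70% of its speed; a pose out of reach is approached as far as the arm can. A call is refused whole if a number of a shift passes 62.5 or a number of a turn 10.7, either way. A call with a gripper value outside its range is refused whole. The fingers move at their own pace and stop on an object; FORCE is the grip in N (left out, the last holds). Time passes only in rows, so rows that do not move let the fingers close, or fill a call up. It gives the time, the measured TCP pose, the force, the opening and the grip force at its end, in the units of the state.
- manip.sense(): the state, without advancing time (a new reading comes with each control period).
- manip.snapshot(name): name is "scene" or "top"; returns the picture (420x560x3 uint8, red, green, blue); there is no depth.
- manip.get_calibration(name): a dict with "K" (3x3 intrinsics, pixels), "k1" (the pictures are not rectified: a ray, as slopes to the right and down, at radius r is drawn at 1 + k1 r^2 times it, then the intrinsics apply), "rvec" (rotation vector, rad) and "tvec" (3), from world to camera coordinates, as OpenCV has them. Camera axes: x right, y down, z forward; pixel columns grow to the right and rows downward; lengths in m; the calibration is good to about 2 mm. A picture is of the moment at which its call begins. get_calibration takes no time and is no camera call.
- manip.sign_off(): hands the job in; it is judged then, once.
The state is a dict: "t": time; "q": joint angles; "qd": joint speeds; "tau": joint torques, N m; "tcp_pos": TCP position; "tool_rot": TCP orientation; "force": force on the tool from outside, world axes, zero at the start; "ft_torque": the same for the moment, N m; "finger_gap": opening from 0.0 (shut) to 1.0 (fully open); "gripper_force": force on a finger pad.
Only numpy, scipy, OpenCV 4.12 (cv2) and the standard library are available. Lean on these libraries where they do the work, as an engineer would, in place of code of your own. Each camera call takes 0.05 s, during which the arm holds its last target. There are 200 camera calls.

## Task

Take the label holder with the blue grip bar, stand its foot in the open left part of the rail along the front of the white sample riser, and slide it to the right, foot under the rail's lips, against the orange sprung clip until the clip is pushed fully back. Finish while still holding the holder pressed home there: do not let go, since the spring would push it out again. Press the clip only with the holder, and leave the yellow label holder and everything else where it stands.

Things in the scene. Friction and masses are not known exactly. Their poses are not given: they have to be found in the camera images.
- blue_holder: Label holder to fit, blue grip bar. Stands upright on the beige worktop (top at z = 4.5 mm); 84 mm tall, 60 mm long: foot 26 x 60 x 6 mm, card plate 6 mm thick above it, grip bar 12 mm thick, 60 long, from 64 to 84 mm up (grasp it about 74 mm up). About 60 g; the foot slides easily on the rail. Origin: centre of foot's underside; z up, y along the 60 mm, x through the thickness; same either way round. May have changed places with the yellow one.
- riser: White sample riser, fixed, 130 mm deep (x), 260 mm long (y), deck top 40 mm up; turned up to 15 degrees. Origin: centre of underside; -x front, +y left end, z up. Two cups on its rear half, rims 126 mm up. Aluminium label rail along the deck's front: centre line x = -46 mm, floor = deck; 15 mm high fence behind it; orange clip at its right (-y) end.
- rail_entry (a point): Middle of the rail's open left part, on the deck (riser x = -46, y = +65, z = 40 mm); axes as the riser's. From riser y = 0 to +130 the channel is open above and in front; the foot is set down here. The fence behind has its front face at x = -25 mm here (a foot touching it has its centre at x = -38).
- rail_mouth (a point): Mouth of the lipped slot (riser x = -46, y = 0, z = 40 mm). From here to y = -100 fence, front wall (inner faces x = -31, -61) and two inward lips make an inverted T slot: channel 30 mm wide, 11 high under the lips, 13 mm gap between lips, lip tops 15 mm above the deck; the foot cannot enter it from above. At the mouth (y = 0 to +18) both walls flare out and the lips bend up.
- rail_home (a point): On the deck, where the holder's origin lies with the clip fully back (riser x = -46, y = -80, z = 40 mm); axes as the riser's. The holder first meets the clip 10 mm to the left of this. An end bracket 26 mm high stands behind the clip.
- clip (a joint): Travel of the orange sprung clip towards the riser's -y (right) end: 0 at rest, 0.010 m fully back against a hard stop. The spring pushes back with about 3 N at rest and 7 N fully back.
- clip_face: Orange clip block, 24 x 10 x 25 mm, in the right end of the rail, its top 26 mm above the deck; origin on the deck under its centre; its left face (riser +y side), 5 mm from the origin, meets the holder's end.
- yellow_holder: Label holder with yellow grip bar, same shape, not to be moved. Same origin and axes as the blue one.
- cup_a: Clear sample cup with brown sediment, 72 mm wide, 86 mm tall, on the left half of the riser's deck; origin under its centre.
- cup_b: The same kind of cup on the right half of the riser's deck; origin under its centre.
- timer: White countdown timer, 58 x 66 x 18 mm, lying on the worktop to the left; origin under its centre.
- tape_roll: Beige tape roll, 100 mm wide, 25 mm tall, lying behind the riser; origin under its centre.
- amber_bottle: Amber bottle with red cap, 51 mm wide, 108 mm tall, left of the grey instrument; origin under its centre.

How it is judged:
On the way:
1. the blue holder's whole foot is under the rail's lips, standing on the rail's floor (x of blue_holder in the frame of riser between -0.052 and -0.04 m and z of blue_holder in the frame of riser between 0.036 and 0.046 m and angle between blue_holder's own z axis and vertical below 0.12 rad and angle between the y axis of blue_holder and the y axis of riser, either way round below 0.12 rad and y of blue_holder in the frame of riser between -0.085 and -0.035 m).
At the end, for the whole second after the job is handed in: The blue holder stands upright (within 7 degrees) on the rail floor, foot under the lips, pressing the clip (over 2 N) at least 8 of its 10 mm back; fingers still on it (over 1 N) and off the clip; at rest; all other things within 30 mm of where they began (x of blue_holder in the frame of riser between -0.052 and -0.04 m and z of blue_holder in the frame of riser between 0.036 and 0.046 m and angle between blue_holder's own z axis and vertical below 0.12 rad and angle between the y axis of blue_holder and the y axis of riser, either way round below 0.12 rad and y of blue_holder in the frame of riser between -0.086 and -0.0765 m and value of joint clip above 0.008 m and contact force between blue_holder and clip_face above 2 N and contact force between the fingers and blue_holder above 1 N and linear speed of blue_holder below 0.01 m/s and not (contact force between the fingers and clip_face above 0.5 N) and distance of each of yellow_holder, cup_a, cup_b, timer, tape_roll, amber_bottle from where it was at the start of the episode below 0.03 m); the arm keeps its last pose, push and grip.
It fails at once if the yellow holder, a cup or another bystander is moved by more than 30 mm (distance of any of yellow_holder, cup_a, cup_b, timer, tape_roll, amber_bottle from where it was at the start of the episode above 0.03 m).
It fails at once if the clip is pressed by the fingers (contact force between the fingers and clip_face above 2 N).
It also fails if it takes over 45 s, if anything falls off the work surface, if the arm or the gripper's body presses on something with over 40 N, if the wrist force passes 120 N, or if a joint passes its speed limit or range.

## Working session

There is one attempt and no reset: what is moved stays moved. The work goes in short steps, Python scripts to look and compute and a shell command to move; the robot and the scene stay as the last step left them, time stands still between calls to the robot, and variables do not carry over. Pictures are saved under pics/ and viewed, at most 10 in all, crops included, and the job is handed in when it is done.

```bash
mkdir -p pics
cat > h.py <<'E'
import numpy as np, cv2
from station import manip
def snap(n,f):
    im=manip.snapshot(n); cv2.imwrite('pics/'+f,im[:,:,::-1].copy()); return im
def cal(n):
    c=manip.get_calibration(n); K=np.array(c['K'],float); R=cv2.Rodrigues(np.array(c['rvec'],float))[0]; t=np.array(c['tvec'],float).ravel(); return K,c['k1'],R,t
def proj(n,P):
    K,k,R,t=cal(n); p=np.atleast_2d(P)@R.T+t
    return cv2.projectPoints(np.atleast_2d(np.array(P,float)).reshape(-1,1,3),cv2.Rodrigues(R)[0],t,K,np.array([k,0,0,0.]))[0].reshape(-1,2)
def ray(n,uv,z):
    K,k,R,t=cal(n)
    u=cv2.undistortPoints(np.array(uv,float).reshape(-1,1,2),K,np.array([k,0,0,0.])).reshape(-1,2)
    d=np.c_[u,np.ones(len(u))]@R; o=-R.T@t
    return o+d*((z-o[2])/d[:,2])[:,None]
E
python3 - <<'E'
from h import *
for n in('scene','top'):
    snap(n,n+'0.png'); K,k,R,t=cal(n); print(n,K[0,0],k,-R.T@t)
print(manip.sense())
E
```

```text
scene 510.23489037509137 -0.1592075657077249 [0.03982461 0.66703675 1.03046256]
top 502.1078168432723 -0.0796923870890544 [0.56746808 0.08904854 1.48148714]
{'t': 0.1, 'q': array([-1.38851157e+00,  5.28389166e-01,  1.43376111e+00, -1.12633494e-05,
        1.18143390e+00, -1.78478242e-01]), 'qd': array([ 0.00167066, -0.00065048, -0.00284846, -0.00049685, -0.00158558,
        0.00197337]), 'tau': array([ 1.21887933e-05, -4.43303204e+01, -1.78586662e+01, -3.17694648e-04,
        3.91903959e-03,  6.91346671e-06]), 'tcp_pos': array([ 0.22053587, -0.58410705,  0.23042584]), 'tool_rot': array([ 9.83774449e-01,  1.79406916e-01, -7.10319449e-06, -9.95746709e-04]), 'force': array([-0.52860791,  0.5301123 ,  0.02058039]), 'ft_torque': array([ 0.0060051 , -0.02051095,  0.00337035]), 'gripper_force': 0.0, 'finger_gap': 0.9966619668641923}
```

View pics/scene0.png

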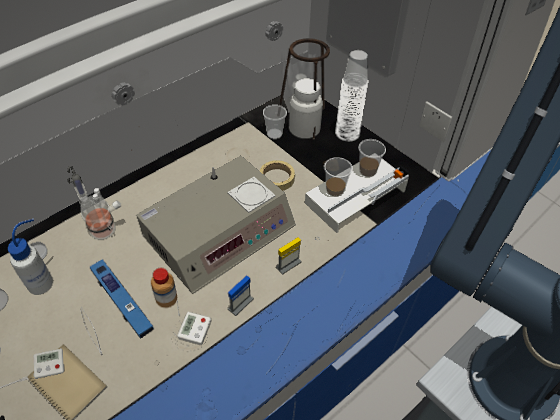

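View pics/top0.png

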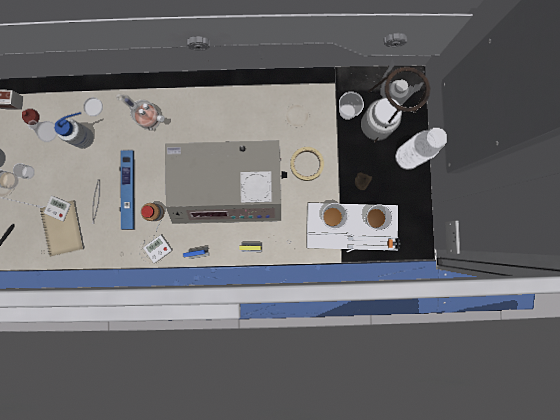

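The scene view shows blue at (240,293), yellow at (289,253), and the riser at (357,185) with the clip at (399,173). In the top view they are blue (196,252), yellow (251,246), riser (352,227) and clip (391,243). Next I'll enlarge these areas.

Run:
```python
from h import *
a=cv2.imread('pics/top0.png');b=cv2.imread('pics/scene0.png')
r=lambda i,x,y,w,h,s:cv2.resize(i[y:y+h,x:x+w],None,fx=s,fy=s,interpolation=cv2.INTER_CUBIC)
# top: riser (x300..410,y195..265)*7 ; 
c=np.vstack([r(a,300,195,110,42,7)[:0],r(a,300,195,114,70,7)])
cv2.imwrite('pics/t1.png',c)
l=r(b,300,135,114,95,7)[:600]; cv2.imwrite('pics/s1.png',r(b,300,145,114,85,7))
# color masks
for n,im in(('top',a),('scene',b)):
    h=cv2.cvtColor(im,cv2.COLOR_BGR2HSV)
    for nm,lo,hi,box in(('blue',(100,150,90),(125,255,255),((180,240,215,265) if n=='top' else (220,265,260,315))),('yel',(22,150,90),(35,255,255),((235,235,270,258) if n=='top' else (270,230,310,275)))):
        x0,y0,x1,y1=box; m=cv2.inRange(h,lo,hi)[y0:y1,x0:x1]
        p=cv2.findNonZero(m).reshape(-1,2)+[x0,y0]
        rr=cv2.minAreaRect(p.astype(np.float32)); print(n,nm,len(p),p.mean(0),rr)
        if n=='top':
            print(ray(n,cv2.boxPoints(rr),.0885).round(4), ray(n,[rr[0]],.0885))
```

```text
Traceback (most recent call last):
ValueError: all the input array dimensions except for the concatenation axis must match exactly, but along dimension 1, the array at index 0 has size 770 and the array at index 1 has size 798
```

Run:
```python
from h import *
a=cv2.imread('pics/top0.png');b=cv2.imread('pics/scene0.png')
r=lambda i,x,y,w,h,s:cv2.resize(i[y:y+h,x:x+w],None,fx=s,fy=s,interpolation=cv2.INTER_CUBIC)
cv2.imwrite('pics/t1.png',r(a,300,195,114,70,7)); cv2.imwrite('pics/s1.png',r(b,300,145,114,85,7))
for n,im in(('top',a),('scene',b)):
    h=cv2.cvtColor(im,cv2.COLOR_BGR2HSV)
    for nm,lo,hi,box in(('blue',(100,150,90),(125,255,255),((180,240,215,265) if n=='top' else (220,265,260,315))),('yel',(22,150,90),(35,255,255),((235,235,270,258) if n=='top' else (270,230,310,275)))):
        x0,y0,x1,y1=box; m=cv2.inRange(h,lo,hi)[y0:y1,x0:x1]
        p=cv2.findNonZero(m).reshape(-1,2)+[x0,y0]
        rr=cv2.minAreaRect(p.astype(np.float32)); print(n,nm,len(p),p.mean(0),rr)
        if n=='top':
            print(ray(n,cv2.boxPoints(rr),.0885).round(4), ray(n,[rr[0]],.0885))
```

```text
top blue 82 [194.         252.93902439] ((193.61538696289062, 253.07691955566406), (3.9223227500915527, 21.1805419921875), 78.69007110595703)
[[0.5373 0.3605 0.0885]
 [0.5475 0.3024 0.0885]
 [0.5368 0.3005 0.0885]
 [0.5266 0.3585 0.0885]] [[0.53707611 0.33043023 0.0885    ]]
top yel 2 [241.5 249. ] ((241.5, 249.0), (1.0, 0.0), 180.0)
[[0.5452 0.1959 0.0885]
 [0.5452 0.1959 0.0885]
 [0.5452 0.1986 0.0885]
 [0.5452 0.1986 0.0885]] [[0.54518758 0.1972635  0.0885    ]]
scene blue 118 [238.72881356 285.3220339 ] ((239.53672790527344, 286.08148193359375), (7.065417766571045, 24.870269775390625), 47.290611267089844)
scene yel 189 [289.25925926 246.66666667] ((289.9230651855469, 247.3845977783203), (9.984603881835938, 26.07090950012207), 56.3099365234375)
```

View pics/t1.png

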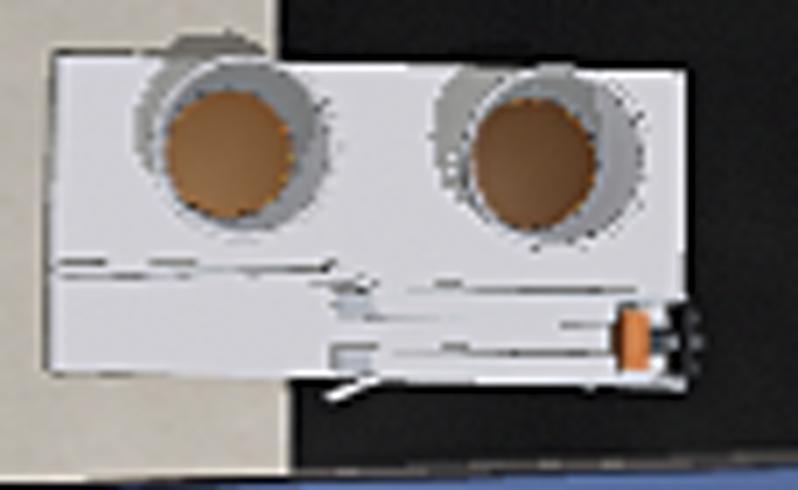

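View pics/s1.png

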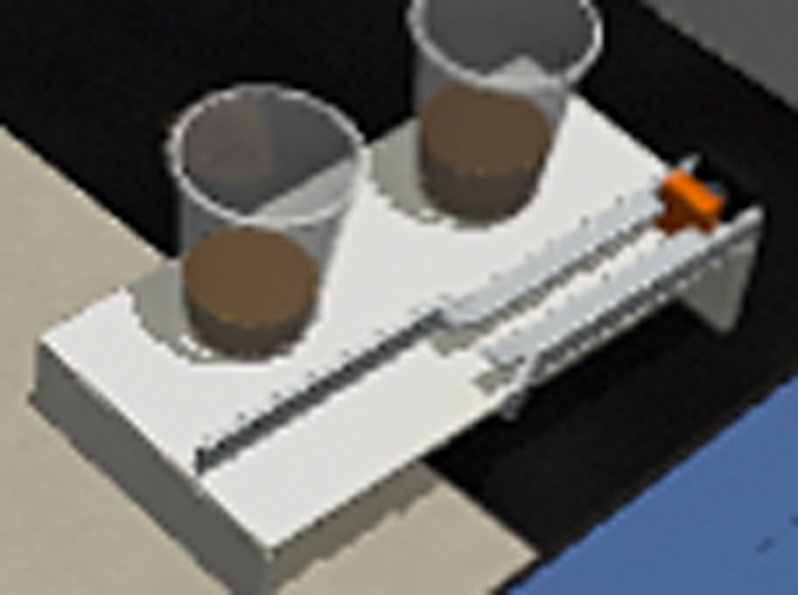

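Top crop: deck corners at (55,55), (686,70), (686,388) and (47,373), with the clip at (634,338). Scene crop: deck corners at (40,342), (268,548) and (580,98), with the fence's left end at (203,472). I'll fit the poses from these.

```bash
cat > fit.py <<'E'
from h import *
from scipy.optimize import least_squares, minimize
def T(p,L):
    x,y,z,a=p; L=np.atleast_2d(np.array(L,float)); c,s=np.cos(a),np.sin(a)
    return np.c_[x+c*L[:,0]-s*L[:,1],y+s*L[:,0]+c*L[:,1],z+L[:,2]]
def barfit(n2im,lo,hi,boxes,p0,z):
    """silhouette IoU of grip bar"""
    ms={}
    for n,im in n2im.items():
        h=cv2.cvtColor(im,cv2.COLOR_RGB2HSV); x0,y0,x1,y1=boxes[n]
        m=np.zeros(h.shape[:2],np.uint8); m[y0:y1,x0:x1]=cv2.inRange(h,lo,hi)[y0:y1,x0:x1]; ms[n]=m
    B=[[i*.006,j*.03,k] for i in(-1,1) for j in(-1,1) for k in(.064,.084)]
    def c(p):
        e=0
        for n,m in ms.items():
            q=cv2.convexHull(proj(n,T([p[0],p[1],z,p[2]],B)).astype(np.float32)).reshape(-1,2)
            big=np.zeros((420*1,560*1),np.uint8); S=8
            x0,y0,x1,y1=boxes[n]; big=np.zeros(((y1-y0)*S,(x1-x0)*S),np.uint8)
            cv2.fillConvexPoly(big,np.round(((q-[x0,y0])+.5)*S).astype(np.int32),255)
            a=cv2.resize(big,None,fx=1/S,fy=1/S,interpolation=cv2.INTER_AREA)/255.
            b=(m[y0:y1,x0:x1]>0)*1.
            e+=1-np.minimum(a,b).sum()/np.maximum(a,b).sum()
        return e
    s=np.array(p0)+np.array([[0,0,0],[.008,0,0],[0,.008,0],[0,0,.15]])
    r=minimize(c,p0,method='Nelder-Mead',options=dict(initial_simplex=s,xatol=1e-5,fatol=1e-5)); return r.x,r.fun
E
python3 - <<'E'
from fit import *
im={n:cv2.imread(f'pics/{n}0.png')[:,:,::-1].copy() for n in('top','scene')}
print('blue',barfit(im,(95,110,25),(130,255,255),dict(top=(180,240,215,261),scene=(220,265,260,315)),[.537,.33,.17],.0045))
print('yel',barfit(im,(18,90,60),(36,255,255),dict(top=(232,235,272,258),scene=(270,230,310,275)),[.55,.18,0],.0045))
h,l,d=.065,.13,.04
top=[((55,55),(h,l,d)),((686,70),(h,-l,d)),((47,373),(-h,l,d)),((686,388),(-h,-l,d)),((634,338),(-.046,-.095,d+.026))]
sc=[((40,342),(h,l,d)),((268,548),(-h,l,d)),((580,98),(h,-l,d)),((203,472),(-.025,l,d))]
def up(a,o): return (np.array(a,float)+.5)/7-.5+o
ut=up([a for a,_ in top],[300,195]); us=up([a for a,_ in sc],[300,145])
Lt=[b for _,b in top]; Ls=[b for _,b in sc]
f=lambda p:np.r_[proj('top',T(p,Lt))-ut,proj('scene',T(p,Ls))-us].ravel()
g=least_squares(f,[.6,-.09,.0,0],loss='soft_l1'); p=g.x; print(p,np.degrees(p[3])); print(f(p).reshape(-1,2).round(2))
for z in(.0,.0045):
  gg=least_squares(lambda q:f([q[0],q[1],z,q[2]]),[.6,-.09,0],loss='soft_l1');print(z,gg.x,gg.cost)
for nm,L in(('entry',(-.046,.065,.04)),('mouth',(-.046,0,.04)),('home',(-.046,-.08,.04))):print(nm,T(p,L))
E
```

```text
blue (array([0.53739684, 0.33220408, 0.15095087]), np.float64(0.370409629949912))
yel (array([ 0.5490278 ,  0.17550785, -0.00953057]), np.float64(0.38541462436013274))
[ 0.60147706 -0.11926416  0.00389599 -0.05594405] -3.2053577724258897
[[ 0.6  -0.24]
 [ 0.52  0.37]
 [ 0.51 -0.3 ]
 [-0.21  0.16]
 [-2.86  0.38]
 [ 0.34 -0.67]
 [ 0.74  0.48]
 [-6.95 -5.7 ]
 [-0.45  1.61]]
0.0 [ 0.60193298 -0.12044109 -0.05913412] 15.491186885217253
0.0045 [ 0.60140736 -0.1190929  -0.05552979] 15.115450516053267
entry [[ 0.5591835  -0.05179377  0.04389599]]
mouth [[ 0.55554903 -0.11669208  0.04389599]]
home [[ 0.55107584 -0.19656692  0.04389599]]
```

```bash
python3 -m handwheel '[[25,50,0,0,0,7.8,0.6],[25,50,0,0,0,7.8,0.6],[25,50,0,0,0,7.8,0.6],[25,50,0,0,0,7.8,0.6],[25,50,0,0,0,7.8,0.6],[25,50,0,0,0,7.8,0.6],[25,50,0,0,0,7.8,0.6],[25,50,0,0,0,7.8,0.6],[25,50,0,0,0,7.8,0.6],[25,50,0,0,0,7.8,0.6]]' 40
python3 -m handwheel '[[8,46,0,0,0,0,0.6],[8,46,0,0,0,0,0.6],[8,46,0,0,0,0,0.6],[8,46,0,0,0,0,0.6],[8,46,0,0,0,0,0.6],[8,46,0,0,0,0,0.6],[8,46,0,0,0,0,0.6],[8,46,0,0,0,0,0.6],[3,46,0,0,0,0,0.6],[0,0,0,0,0,0,0.6]]'
python3 - <<'E'
from h import *
from scipy.spatial.transform import Rotation as R
s=manip.sense();print(s['tcp_pos'],R.from_quat(s['tool_rot']).as_matrix().round(3),s['q'].round(3))
E
```

```text
t: 1.35
tcp_pos: [0.4711, -0.083, 0.2312]
tool_rot: [0.65, 0.76, -0.0, -0.0]
force: [1.1, -0.2, -0.2]
finger_gap: 0.598
gripper_force: 0.0
t: 2.6
tcp_pos: [0.5372, 0.3322, 0.2306]
tool_rot: [0.65, 0.76, 0.0, -0.0]
force: [-0.0, -0.4, -0.6]
finger_gap: 0.596
gripper_force: 0.0
[0.53715953 0.33223534 0.23060755] [[-0.155  0.988 -0.   ]
 [ 0.988  0.155  0.001]
 [ 0.001 -0.    -1.   ]] [3.770e-01 5.370e-01 1.416e+00 1.000e-03 1.188e+00 2.210e-01]
```

```bash
python3 -m handwheel '[[0,0,-30,0,0,0,0.6],[0,0,-30,0,0,0,0.6],[0,0,-25,0,0,0,0.6],[0,0,-25,0,0,0,0.6],[0,0,-20,0,0,0,0.6],[0,0,-15,0,0,0,0.6],[0,0,-15,0,0,0,0.6],[0,0,-12,0,0,0,0.6],[0,0,0,0,0,0,0.6],[0,0,0,0,0,0,0.6]]'
python3 - <<'E'
from h import *
a=snap('scene','a.png')[:,:,::-1];b=snap('top','b.png')[:,:,::-1]
r=lambda i,x,y:cv2.resize(i[y:y+100,x:x+75],None,fx=5,fy=5,interpolation=cv2.INTER_CUBIC)
cv2.imwrite('pics/c1.png',np.hstack([r(a,205,230),r(b,158,205)]))
E
```

```text
t: 3.85
tcp_pos: [0.5381, 0.3295, 0.0597]
tool_rot: [0.652, 0.759, 0.0, 0.0]
force: [-0.2, 0.5, 0.5]
finger_gap: 0.598
gripper_force: 0.0
```

View pics/c1.png

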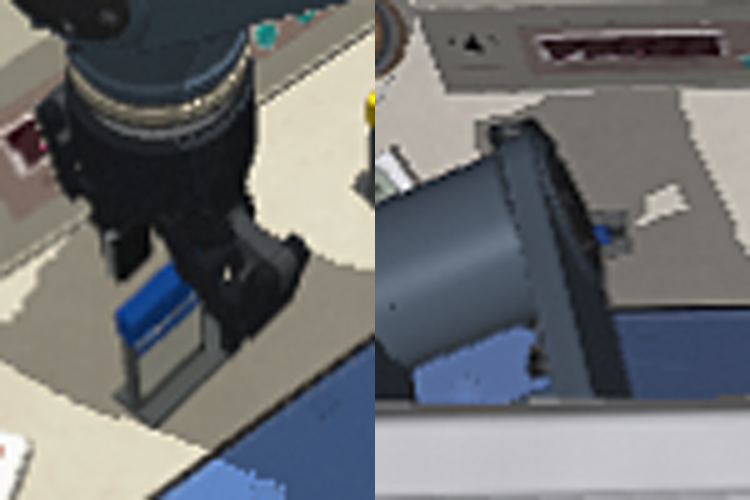

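The fingers straddle the blue bar: in the scene half it runs from (120,320) to (190,270) between them. I'll close and lift.

```bash
python3 -m handwheel '[[0,0,0,0,0,0,0],[0,0,0,0,0,0,0],[0,0,0,0,0,0,0],[0,0,0,0,0,0,0],[0,0,0,0,0,0,0],[0,0,0,0,0,0,0],[0,0,0,0,0,0,0],[0,0,0,0,0,0,0],[0,0,0,0,0,0,0],[0,0,0,0,0,0,0]]' 60
python3 -m handwheel '[[0,0,20,0,0,0,0],[0,0,25,0,0,0,0],[0,0,25,0,0,0,0],[0,0,25,0,0,0,0],[0,0,25,0,0,0,0],[0,0,10,0,0,0,0],[0,0,0,0,0,0,0],[0,0,0,0,0,0,0],[0,0,0,0,0,0,0],[0,0,0,0,0,0,0]]'
python3 - <<'E'
from fit import *
from scipy.spatial.transform import Rotation as R
h,l,d=.065,.13,.04
top=[((55,55),(h,l,d)),((686,70),(h,-l,d)),((47,373),(-h,l,d)),((634,338),(-.046,-.105,d+.026))]
sc=[((40,342),(h,l,d)),((268,548),(-h,l,d)),((203,472),(-.025,l,d))]
up=lambda a,o:(np.array(a,float)+.5)/7-.5+o
ut=up([a for a,_ in top],[300,195]); us=up([a for a,_ in sc],[300,145])
Lt=[b for _,b in top]; Ls=[b for _,b in sc]
f=lambda p:np.r_[proj('top',T(p,Lt))-ut,proj('scene',T(p,Ls))-us].ravel()
g=least_squares(lambda q:f([q[0],q[1],.0045,q[2]]),[.6,-.09,0],loss='soft_l1').x; p=[g[0],g[1],.0045,g[2]]; print(p,np.degrees(g[2])); print(f(p).reshape(-1,2).round(2))
for nm,L in(('entry',(-.046,.065,.04)),('mouth',(-.046,0,.04)),('home',(-.046,-.08,.04))):print(nm,T(p,L))
s=manip.sense();print(s['tcp_pos'],R.from_quat(s['tool_rot']).as_matrix().round(3))
snap('scene','d.png')
a=cv2.imread('pics/d.png');cv2.imwrite('pics/d1.png',cv2.resize(a[200:340,190:330],None,fx=4,fy=4,interpolation=cv2.INTER_CUBIC))
E
```

```text
t: 5.2
tcp_pos: [0.5379, 0.3294, 0.0596]
tool_rot: [0.652, 0.759, 0.0, 0.0]
force: [0.8, -1.1, 4.1]
finger_gap: 0.127
gripper_force: 60.7
t: 6.45
tcp_pos: [0.5373, 0.3291, 0.1884]
tool_rot: [0.652, 0.759, -0.001, -0.0]
force: [-0.3, 0.1, -0.6]
finger_gap: 0.128
gripper_force: 59.9
[np.float64(0.602091529127343), np.float64(-0.11805343371119327), 0.0045, np.float64(-0.05083141093246875)] -2.912425313125612
[[ 0.06 -0.23]
 [ 0.04 -0.08]
 [ 0.21 -0.26]
 [ 0.37  0.09]
 [-0.08 -0.53]
 [ 0.53  0.53]
 [-0.73  1.68]]
entry [[ 0.55945356 -0.05080015  0.0445    ]]
mouth [[ 0.55615094 -0.1157162   0.0445    ]]
home [[ 0.55208618 -0.19561286  0.0445    ]]
[0.53732033 0.32911539 0.18844302] [[-0.151  0.989 -0.001]
 [ 0.989  0.151 -0.001]
 [-0.    -0.002 -1.   ]]
```

View pics/d1.png

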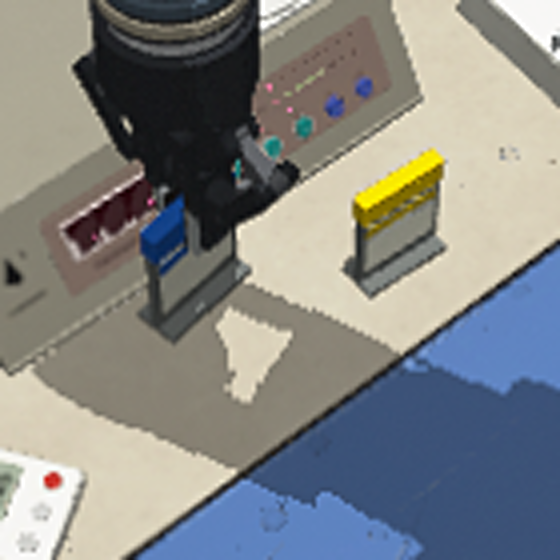

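The holder is gripped upright, with its foot lifted to about (195,300) in the crop, and the yellow one is untouched. Now over to the rail entry.

```bash
python3 -m handwheel '[[2,-20,0,0,0,0,0],[2,-45,0,0,0,0,0],[3,-55,0,0,0,-2,0],[3,-55,0,0,0,-2,0],[3,-55,0,0,0,-2,0],[3,-50,0,0,0,-2,0],[2,-45,0,0,0,-2,0],[2,-35,0,0,0,-1.6,0],[2,-23,0,0,0,0,0],[0,0,0,0,0,0,0]]'
python3 -m handwheel '[[0,0,-20,0,0,0,0],[0,0,-20,0,0,0,0],[0,0,-15,0,0,0,0],[0,0,-10,0,0,0,0],[0,0,-8,0,0,0,0],[0,0,0,0,0,0,0],[0,0,0,0,0,0,0],[0,0,0,0,0,0,0],[0,0,0,0,0,0,0],[0,0,0,0,0,0,0]]'
python3 - <<'E'
from fit import *
from scipy.spatial.transform import Rotation as R
s=manip.sense();print(s['tcp_pos'],R.from_quat(s['tool_rot']).as_matrix().round(3))
a=snap('scene','e.png')[:,:,::-1];b=snap('top','f.png')[:,:,::-1]
r=lambda i,x,y:cv2.resize(i[y:y+100,x:x+80],None,fx=5,fy=5,interpolation=cv2.INTER_CUBIC)
cv2.imwrite('pics/e1.png',np.hstack([r(a,300,145),r(b,305,190)]))
E
```

```text
t: 7.75
tcp_pos: [0.5594, -0.0563, 0.1894]
tool_rot: [0.726, 0.687, -0.0, 0.0]
force: [-0.0, -0.1, -0.5]
finger_gap: 0.129
gripper_force: 59.9
t: 9.0
tcp_pos: [0.5598, -0.0538, 0.1165]
tool_rot: [0.725, 0.689, 0.0, 0.0]
force: [0.1, 0.4, -0.1]
finger_gap: 0.13
gripper_force: 59.9
[ 0.55975942 -0.0537776   0.11653461] [[ 0.051  0.999  0.   ]
 [ 0.999 -0.051 -0.   ]
 [-0.     0.    -1.   ]]
```

View pics/e1.png

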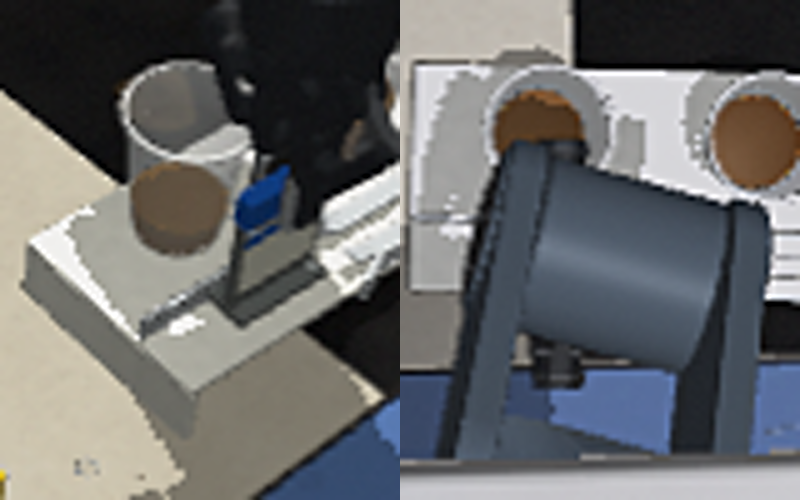

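The holder hangs over the open part of the rail, its foot from (220,295) to (310,275) in the scene crop and parallel to the fence. Lowering it now.

```bash
python3 -m handwheel '[[0,0,-5,0,0,0,0],[0,0,-4,0,0,0,0],[0,0,-3,0,0,0,0],[0,0,-2,0,0,0,0],[0,0,-1,0,0,0,0],[0,0,0,0,0,0,0],[0,0,0,0,0,0,0],[0,0,0,0,0,0,0],[0,0,0,0,0,0,0],[0,0,0,0,0,0,0]]'
python3 - <<'E'
from fit import *
s=manip.sense();print(s['tcp_pos'],s['force'])
p=[.60209,-.11805,.0045,-.0508]
c,t=s['tcp_pos'],0
a=snap('scene','g.png')[:,:,::-1]
H=[c[0],c[1]+.003,c[2]-.0551,-.0508]
b=a.copy(); S=7; x0,y0=320,160
b=cv2.resize(b[y0:y0+85,x0:x0+110],None,fx=S,fy=S,interpolation=cv2.INTER_CUBIC)
def dr(P,col,L):
    q=np.round((proj('scene',T(P,L))-[x0,y0]+.5)*S).astype(int); cv2.polylines(b,[q.reshape(-1,1,2)],True,col,1)
dr(H,(0,0,255),[(-.013,-.03,0),(-.013,.03,0),(.013,.03,0),(.013,-.03,0)])
dr(H,(255,0,255),[(-.006,-.03,.084),(-.006,.03,.084),(.006,.03,.084),(.006,-.03,.084)])
dr(p,(0,200,0),[(-.061,-.1,.04),(-.061,.13,.04),(-.025,.13,.04),(-.025,0,.04),(-.031,0,.04),(-.031,-.1,.04)])
dr(p,(200,200,0),[(-.0395,-.1,.055),(-.0395,0,.055),(-.0525,0,.055),(-.0525,-.1,.055)])
cv2.imwrite('pics/g1.png',b)
E
```

```text
t: 10.35
tcp_pos: [0.5597, -0.0537, 0.1014]
tool_rot: [0.725, 0.689, 0.0, 0.0]
force: [1.0, 0.2, 0.1]
finger_gap: 0.125
gripper_force: 59.9
[ 0.55969795 -0.05372939  0.10136133] [1.03412964 0.15603244 0.13596227]
```

View pics/g1.png

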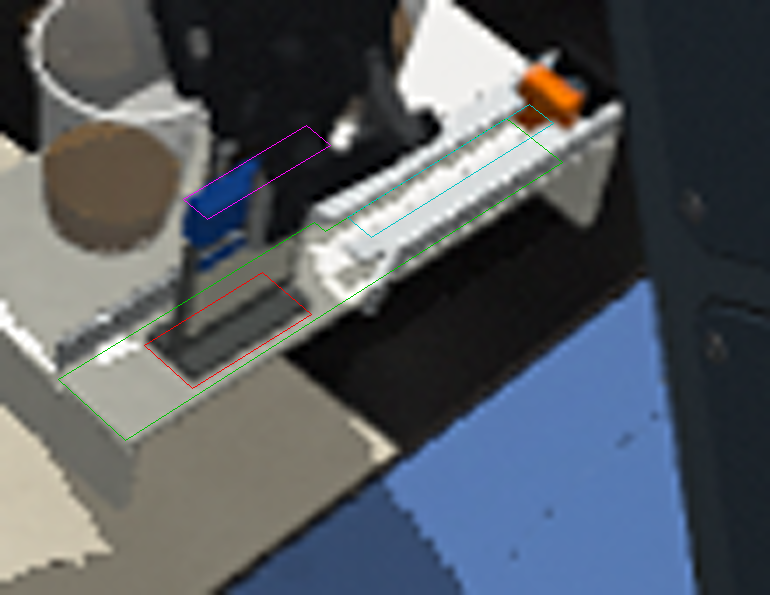

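Foot and lip-gap overlays agree with the picture within about 1 px: the foot's front edge runs from (193,385) to (308,312) and the gap line starts near (360,230). I'll lower it to contact.

```bash
python3 -m handwheel '[[0,0,-0.8,0,0,0,0],[0,0,-0.7,0,0,0,0],[0,0,-0.5,0,0,0,0],[0,0,0,0,0,0,0],[0,0,0,0,0,0,0],[0,0,0,0,0,0,0],[0,0,0,0,0,0,0],[0,0,0,0,0,0,0],[0,0,0,0,0,0,0],[0,0,0,0,0,0,0]]'
```

```text
t: 11.65
tcp_pos: [0.5598, -0.0538, 0.0996]
tool_rot: [0.725, 0.689, 0.0, 0.0]
force: [-0.9, -0.1, 4.7]
finger_gap: 0.129
gripper_force: 60.7
```

```bash
python3 -m handwheel '[[-0.2,-4,0,0,0,0,0],[-0.2,-4,0,0,0,0,0],[-0.2,-4,0,0,0,0,0],[-0.2,-4,0,0,0,0,0],[-0.2,-4,0,0,0,0,0],[-0.2,-3,0,0,0,0,0],[-0.15,-3,0,0,0,0,0],[-0.15,-3,0,0,0,0,0],[-0.1,-2,0,0,0,0,0],[0,0,0,0,0,0,0]]'
python3 -m handwheel '[[-0.1,-2,0,0,0,0,0],[-0.1,-2,0,0,0,0,0],[-0.1,-2,0,0,0,0,0],[-0.1,-2,0,0,0,0,0],[-0.1,-2,0,0,0,0,0],[-0.1,-1,0,0,0,0,0],[0,0,0,0,0,0,0],[0,0,0,0,0,0,0],[0,0,0,0,0,0,0],[0,0,0,0,0,0,0]]'
```

```text
t: 12.9
tcp_pos: [0.5585, -0.0853, 0.0995]
tool_rot: [0.725, 0.689, 0.0, 0.001]
force: [0.5, 0.1, 5.6]
finger_gap: 0.131
gripper_force: 60.7
t: 14.15
tcp_pos: [0.558, -0.0961, 0.0996]
tool_rot: [0.725, 0.689, 0.0, 0.001]
force: [0.5, 0.5, 3.9]
finger_gap: 0.128
gripper_force: 60.8
```

```bash
python3 -m handwheel '[[-0.1,-2,0,0,0,0,0],[-0.15,-3,0,0,0,0,0],[-0.15,-3,0,0,0,0,0],[-0.15,-3,0,0,0,0,0],[-0.15,-3,0,0,0,0,0],[-0.15,-3,0,0,0,0,0],[-0.15,-3,0,0,0,0,0],[0,0,0,0,0,0,0],[0,0,0,0,0,0,0],[0,0,0,0,0,0,0]]'
python3 -m handwheel '[[-0.15,-3,0,0,0,0,0],[-0.15,-3,0,0,0,0,0],[-0.15,-3,0,0,0,0,0],[-0.15,-3,0,0,0,0,0],[-0.15,-3,0,0,0,0,0],[-0.15,-3,0,0,0,0,0],[0,0,0,0,0,0,0],[0,0,0,0,0,0,0],[0,0,0,0,0,0,0],[0,0,0,0,0,0,0]]'
```

```text
t: 15.4
tcp_pos: [0.5569, -0.1164, 0.0996]
tool_rot: [0.725, 0.689, 0.0, 0.001]
force: [0.1, 0.7, 4.8]
finger_gap: 0.129
gripper_force: 60.8
t: 16.65
tcp_pos: [0.556, -0.1344, 0.0996]
tool_rot: [0.725, 0.689, 0.0, 0.001]
force: [-0.6, -0.7, 4.7]
finger_gap: 0.127
gripper_force: 60.8
```

```bash
python3 -m handwheel '[[-0.2,-4,0,0,0,0,0],[-0.25,-5,0,0,0,0,0],[-0.25,-5,0,0,0,0,0],[-0.25,-5,0,0,0,0,0],[-0.25,-5,0,0,0,0,0],[-0.25,-5,0,0,0,0,0],[-0.25,-5,0,0,0,0,0],[-0.2,-4,0,0,0,0,0],[-0.2,-4,0,0,0,0,0],[0,0,0,0,0,0,0]]'
python3 -m handwheel '[[-0.1,-2,0,0,0,0,0],[-0.1,-2,0,0,0,0,0],[-0.1,-2,0,0,0,0,0],[-0.1,-2,0,0,0,0,0],[-0.1,-2,0,0,0,0,0],[0,0,0,0,0,0,0],[0,0,0,0,0,0,0],[0,0,0,0,0,0,0],[0,0,0,0,0,0,0],[0,0,0,0,0,0,0]]'
```

```text
t: 17.9
tcp_pos: [0.5538, -0.1766, 0.0996]
tool_rot: [0.725, 0.689, 0.0, 0.001]
force: [0.2, -0.3, 5.6]
finger_gap: 0.129
gripper_force: 60.7
t: 19.15
tcp_pos: [0.5533, -0.1863, 0.0996]
tool_rot: [0.725, 0.689, 0.0, 0.001]
force: [-1.0, 0.6, 5.0]
finger_gap: 0.131
gripper_force: 60.7
```

```bash
python3 -m handwheel '[[-0.05,-1,0,0,0,0,0],[-0.05,-1,0,0,0,0,0],[-0.05,-1,0,0,0,0,0],[-0.05,-1,0,0,0,0,0],[-0.05,-1,0,0,0,0,0],[0,0,0,0,0,0,0],[0,0,0,0,0,0,0],[0,0,0,0,0,0,0],[0,0,0,0,0,0,0],[0,0,0,0,0,0,0]]'
python3 -m handwheel '[[-0.05,-1,0,0,0,0,0],[-0.05,-1,0,0,0,0,0],[-0.05,-1,0,0,0,0,0],[-0.05,-1,0,0,0,0,0],[-0.05,-1,0,0,0,0,0],[0,0,0,0,0,0,0],[0,0,0,0,0,0,0],[0,0,0,0,0,0,0],[0,0,0,0,0,0,0],[0,0,0,0,0,0,0]]'
```

```text
t: 20.4
tcp_pos: [0.553, -0.1896, 0.0996]
tool_rot: [0.725, 0.689, 0.001, -0.0]
force: [1.3, 4.7, 7.1]
finger_gap: 0.131
gripper_force: 60.9
t: 21.65
tcp_pos: [0.5527, -0.1939, 0.0997]
tool_rot: [0.725, 0.688, 0.001, -0.001]
force: [0.3, 6.1, 7.6]
finger_gap: 0.13
gripper_force: 61.1
```

```bash
python3 -m handwheel '[[-0.05,-1,0,0,0,0,0],[-0.05,-1,0,0,0,0,0],[-0.05,-1,0,0,0,0,0],[0,0,0,0,0,0,0],[0,0,0,0,0,0,0],[0,0,0,0,0,0,0],[0,0,0,0,0,0,0],[0,0,0,0,0,0,0],[0,0,0,0,0,0,0],[0,0,0,0,0,0,0]]'
python3 -m handwheel '[[-0.05,-1,0,0,0,0,0],[-0.05,-1,0,0,0,0,0],[0,-0.5,0,0,0,0,0],[0,0,0,0,0,0,0],[0,0,0,0,0,0,0],[0,0,0,0,0,0,0],[0,0,0,0,0,0,0],[0,0,0,0,0,0,0],[0,0,0,0,0,0,0],[0,0,0,0,0,0,0]]'
```

```text
t: 22.9
tcp_pos: [0.5526, -0.1965, 0.0997]
tool_rot: [0.725, 0.688, 0.002, -0.001]
force: [1.1, 7.6, 8.5]
finger_gap: 0.13
gripper_force: 61.1
t: 24.15
tcp_pos: [0.5525, -0.1984, 0.0997]
tool_rot: [0.725, 0.688, 0.002, -0.002]
force: [2.2, 9.5, 9.4]
finger_gap: 0.129
gripper_force: 61.2
```

```bash
python3 -m handwheel '[[0,-1,0,0,0,0,0],[0,-1,0,0,0,0,0],[0,0,0,0,0,0,0],[0,0,0,0,0,0,0],[0,0,0,0,0,0,0],[0,0,0,0,0,0,0],[0,0,0,0,0,0,0],[0,0,0,0,0,0,0],[0,0,0,0,0,0,0],[0,0,0,0,0,0,0]]'
python3 - <<'E'
from fit import *
a=snap('scene','k.png')[:,:,::-1];b=snap('top','l.png')[:,:,::-1]
r=lambda i,x,y:cv2.resize(i[y:y+75,x:x+66],None,fx=6,fy=6,interpolation=cv2.INTER_CUBIC)
cv2.imwrite('pics/k1.png',np.hstack([r(a,350,140),r(b,350,200)]))
print(manip.sense()['tool_rot'])
E
```

```text
t: 25.4
tcp_pos: [0.5524, -0.1988, 0.0999]
tool_rot: [0.726, 0.688, 0.003, -0.003]
force: [2.7, 13.1, 11.7]
finger_gap: 0.131
gripper_force: 61.5
[ 0.72566189  0.68804097  0.00267867 -0.00269664]
```

View pics/k1.png

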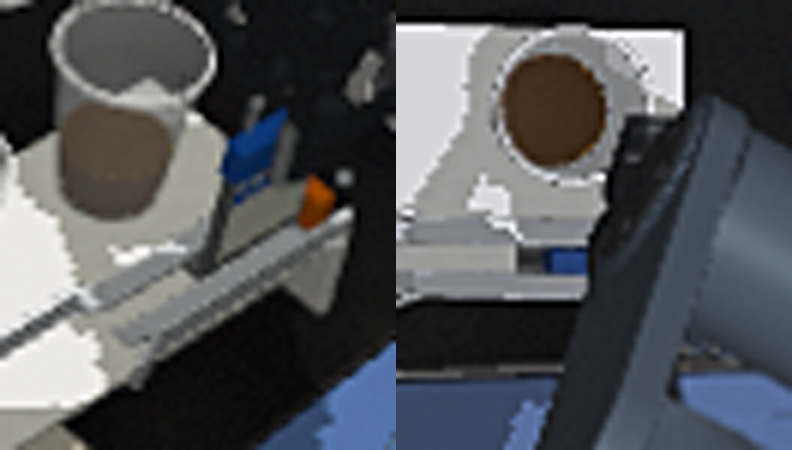

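The holder stands upright between the lips, with its blue bar at (255,150) in the scene half and its end on the orange clip at (315,200). A further 2 mm command moved it only 0.4 mm while the force rose to 13 N, so the clip is against its hard stop.

```bash
python3 -c "
from station import manip
print(manip.sign_off())"
```

```text
the job is handed in; nothing more can be done
None
```

I handed the job in at about 25.5 s with the blue holder upright in the rail, foot under the lips, still gripped at about 61 N and holding the clip against what appears to be its hard stop at about 13 N; the hand-in returned no verdict.

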